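# Find the heavy side of a loaded tumbler drum and hold it down

## Robot

A 6-joint arm with a two-finger parallel gripper is mounted at the origin on a cart in front of the work surface, level with it; the furniture and walls round the work are solid. World frame = base frame: x ahead of the robot, y to its left, z up, the work surface at z = 0. Lengths are in m, angles in degrees, forces in N, time in s.
With the tool pointing down it reaches from about 0.275 to 0.775 m from the base axis. Payload 14.6 kg.
Tool frame: the origin (TCP) lies at the very end of the fingers, on their centre line; the grasp point (between the pads) lies env.grip_depth behind it (env.grip_depth is the distance from the TCP to the grasp point, in m); y points along the fingers, z is the direction in which the jaws open and shut, and the axes are right-handed (so a half turn about y gives the same grasp; the last joint's range is limited). The gripper opens to 85 mm and grips with 20 to 120 N. Pads are 22 mm wide; open, the fingers measure 114 mm over their backs; the gripper's body (76 mm by 85 mm) begins 54 mm behind the grasp point. The pads swing forward as they close: fully open they stand 13 mm farther back than shut.
Start: joints at [56.476, 15.075, -2.767, 72.158, 0, 81.102], TCP at [0.219, 0.477, 0.231] pointing down, gripper open.
Joint ranges: [-151.79, 151.79], [-50.71, 97.33], [-67.44, 78.34], [-121.81, 120.89], [-77.56, 73.72], [-180, 180]. Speed limits (degrees/s): [108.29, 108.29, 147.25, 159.86, 180, 180].

## Interface

Orientations are given as a 3x3 rotation matrix whose columns are the frame's x, y, z axes.
In Python, from cell import readout, imaging, env gives the robot as it stands.
- The arm moves only by the tool apply_moves, never from a script. Its arguments are lists of equal length, an entry for each row: "jaw": the closure in counts, from 0 (fully open) to 255 (shut); "delta_pos": the shift along the tool's x, y, z in m, a list of three; "spin": the turn about the tool's y in degrees. A call has 1 to 8 rows; each row shifts and turns the pose as measured when the row begins, along the tool's axes as they then stand; what a row does not reach is not made up. A row lasts 1/12 s, in which the tool goes at most 41.7 mm and 7.16 degrees, less where a joint would pass 70% of its speed; a pose out of reach is approached as far as the arm can. A call is refused whole if a number of a shift passes 0.0417 or a number of a turn 7.16, either way. A call with a gripper value outside its range is refused whole. The fingers move at their own pace and stop on an object; "newtons" is the grip in N (left out, the last holds). Time passes only in rows, so rows that do not move let the fingers close. It gives the time, the measured TCP pose, the force and the opening at its end, in the units of the state.
- readout.get_obs(): the state, without advancing time (a new reading comes with each control period).
- imaging.grab_frame(name): name is "scene" or "top"; returns the picture (400x640x3 uint8, blue, green, red); there is no depth.
- imaging.camera_params(name): a dict with "mtx" (3x3 intrinsics, pixels), "dist" ([k1, k2, p1, p2, k3] as OpenCV has them; the pictures are not rectified), "origin" and "attitude" of the camera in the world. Camera axes: x right, y down, z forward; pixel columns grow to the right and rows downward; lengths in m; the calibration is good to about 2 mm. A picture is of the moment at which its call begins. camera_params takes no time and is no camera call.
- env.finish_job(): hands the job in, once; it reports no verdict.
The state is a dict: "clock": time; "q": joint angles; "joint_vel": joint speeds; "joint_torque": joint torques, N m; "position": TCP position; "tcp_rot": TCP orientation; "wrist_force": force on the tool from outside, world axes, zero at the start; "wrist_torque": the same for the moment, N m; "grip_width": finger opening in m.
Only numpy, scipy, OpenCV 4.12 (cv2) and the standard library are available. Lean on these libraries where they do the work, as an engineer would, in place of code of your own. Each camera call takes 0.05 s, during which the arm holds its last target.

## Task

A heavy load is wedged out of sight in the closed drum of the vial tumbler: take the crank handle and turn the drum slowly, at least half a turn away from where it stood, feeling when the crank goes heavy and when it goes light. Then bring the heavy side straight down, and finish still gripping the handle with the drum held still there: do not let go. Leave the other things on the bench where they are.

Things in the scene. Friction and masses are not known exactly. Their poses are not given: they have to be found in the camera images.
- tumbler: hand-cranked vial tumbler, fixed to the bench: grey stand with a 170x170x12 mm foot plate and an upright at the back, 177 mm tall. In front of the upright a drum and crank turn about a level axle 145 mm above the bench. Origin: centre of the foot's underside, below the middle of the drum. x: level along the axle, from the crank side (which faces the robot) to the upright; z up
- drum_mid (a point): the middle of the closed white drum, on its axle: 130 mm across, 40 mm thick. A heavy load (about 0.6 kg, centre 40 mm from the axle, 0.24 N m of unbalance) is wedged out of sight inside, at an angle that differs every time and that nothing outside shows (the caps on the face are all alike); the rest of drum and crank is practically balanced. Axes turn with the drum
- axle (a point): point on the axle's line 85 mm in front of the drum's middle, centre of the 50 mm radius circle of the handle. Axes as the stand. The bearing drags evenly with 0.30 N m: the drum stays where it is left. At the handle turning takes about 6 N on average, 10.8 N while the heavy side rises level with the axle, 1.2 N while it comes down level with the axle, 6 N with it straight up or down
- grip (a point): middle of the crank handle: a black round sleeve with a red band near its free end, 22 mm across, 60 mm long, parallel to the axle and 50 mm from it. It spins freely on its pin, so a hand holding it can keep its attitude all the way round. Its middle is 65 mm in front of the drum's face; the crank arm stands out 18.5 mm from that face
- drum (a joint): angle of drum and crank in rad: 0 with the handle straight up, growing clockwise as seen from the robot (pi/2: handle to the right, along the stand's -y). No stops: turns any number of times either way. Take it below 4 rad/s
- handle: the sleeve of the crank handle; origin at its middle, x along its length
- timer: white bench timer with coloured keys, 58x62x20 mm, on the front right of the bench; origin under its middle. Not part of the job
- parts_box: blue cardboard box, 50x70x28 mm, front right of the bench; origin under its middle. Not part of the job
- beaker: small clear beaker, 45 mm across and 56 mm tall, front right of the bench; origin under its middle. Not part of the job
- usb_stick: dark memory stick, 18x48x8 mm, front right of the bench; origin under its middle. Not part of the job
- pen: dark ballpoint pen, 130 mm long, lying on the front left of the bench; origin under its middle. Not part of the job
- reagent_bottle: brown bottle with a blue cap, 56 mm across and 112 mm tall, behind the tumbler; origin under its middle. Not part of the job
- wash_bottle: white wash bottle with a red cap and bent spout, 67x90x207 mm, behind the tumbler; origin under its middle. Not part of the job

How it is judged:
By the outcome, as a careful person would: the job done as asked, in the order asked, and still so for the second after the job is handed in, while the arm keeps its last pose, push and grip.
It also fails if it takes over 72 s, if anything falls off the work surface, if the arm or the gripper's body presses on something with over 40 N, if the wrist force passes 120 N, or if a joint passes its speed limit or range.

## Working session

There is one attempt and no reset: what is moved stays moved. The work goes in short steps, Python scripts to look and compute and a tool call to move; the robot and the scene stay as the last step left them, time stands still between calls to the robot, and variables do not carry over. Pictures are saved under pics/ and viewed, and the job is handed in when it is done.

Besides the shell and the picture viewer there is one more tool, called as a command line: name --pt "numbers of a row" for each row, then --argument value for the rest. apply_moves: Moves the arm, as the interface text tells. Its arguments: {"type":"object","properties":{"jaw":{"type":"array"},"delta_pos":{"type":"array"},"spin":{"type":"array"},"newtons":{"type":"number"}},"required":["jaw","delta_pos","spin"]}

```bash
ls; mkdir -p pics; python3 - <<'E'
from cell import readout, imaging, env
import cv2
o=readout.get_obs()
for k,v in o.items(): print(k,v)
print(env.grip_depth)
for n in("scene","top"):
    cv2.imwrite(f"pics/{n}0.png",imaging.grab_frame(n)); print(imaging.camera_params(n))
E
```

```text
pics
clock 0.0
q [ 5.64801489e+01  1.50989809e+01 -2.80091189e+00  7.21592168e+01
  1.63098394e-04  8.11035865e+01]
joint_vel [ 0.01250005 -0.05787822  0.06664748 -0.05836222  0.04719612  0.01806201]
joint_torque [ 1.50312113e-03 -6.37609577e+01  3.84567511e+01  1.36983933e-02
  1.52012956e-05  3.94338855e-06]
position [0.21858992 0.47704762 0.23084204]
tcp_rot [[ 9.09065701e-01 -5.72081301e-04  4.16652401e-01]
 [-4.16652762e-01 -8.58515482e-04  9.09065310e-01]
 [-1.62356728e-04 -9.99999468e-01 -1.01880623e-03]]
wrist_force [-0.9714292  -0.27855044 -0.14008855]
wrist_torque [-0.01432187  0.00202048 -0.03895673]
grip_width 0.08554741589157844
0.0187
{'mtx': array([[369.68913581,   0.        , 320.52681838],
       [  0.        , 369.68913581, 193.28549655],
       [  0.        ,   0.        ,   1.        ]]), 'dist': array([-0.00673617,  0.        ,  0.        ,  0.        ,  0.        ]), 'origin': array([ 0.00850474, -0.77780338,  0.88815204]), 'attitude': array([[ 0.81464698, -0.35133411,  0.46142675],
       [-0.57995591, -0.49515983,  0.64689094],
       [ 0.00120514, -0.79459492, -0.60713875]])}
{'mtx': array([[492.56275233,   0.        , 315.54733557],
       [  0.        , 492.56275233, 191.00363062],
       [  0.        ,   0.        ,   1.        ]]), 'dist': array([-0.10124959,  0.        ,  0.        ,  0.        ,  0.        ]), 'origin': array([0.3296242 , 0.02528155, 1.57093733]), 'attitude': array([[-0.00712877, -0.98416032,  0.17713736],
       [-0.99995435,  0.00814289,  0.00499872],
       [-0.00636195, -0.17709364, -0.98417344]])}
```

View pics/scene0.png

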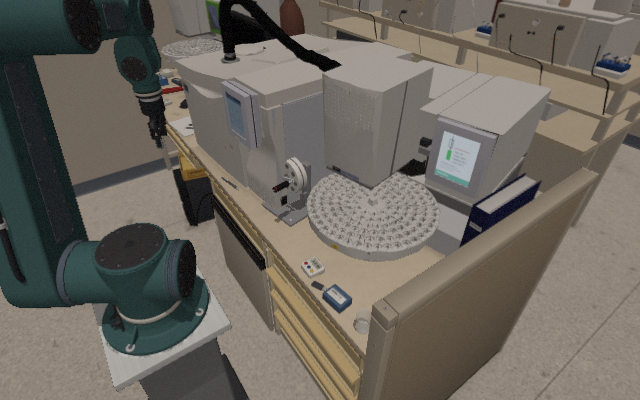

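View pics/top0.png

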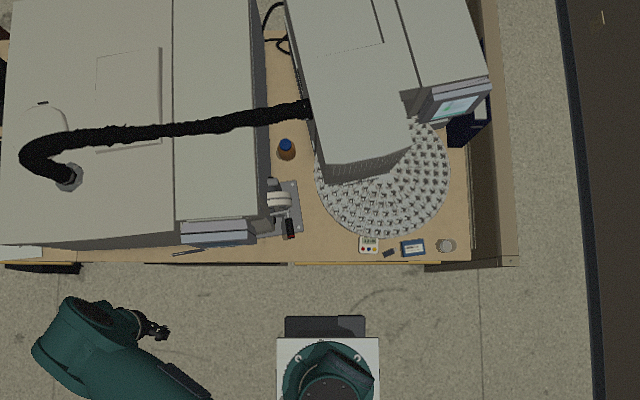

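```bash
python3 - <<'E'
import cv2
a=cv2.imread("pics/scene0.png")[145:235,245:345]; cv2.imwrite("pics/s0c.png",cv2.resize(a,None,fx=6.6,fy=6.6,interpolation=cv2.INTER_CUBIC))
a=cv2.imread("pics/top0.png")[165:255,240:330]; cv2.imwrite("pics/t0c.png",cv2.resize(a,None,fx=6.6,fy=6.6,interpolation=cv2.INTER_CUBIC))
E
```

```text
(no output)
```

View pics/s0c.png

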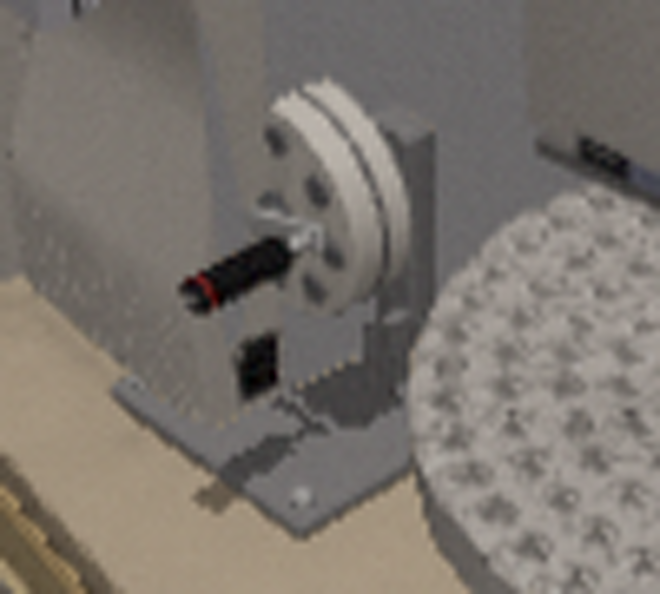

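View pics/t0c.png

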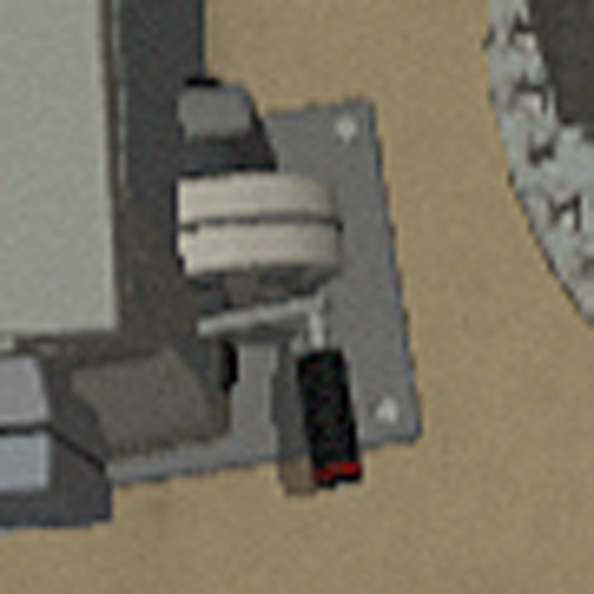

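```bash
cat > h.py <<'E'
import numpy as np, cv2
from cell import imaging
C={n:imaging.camera_params(n) for n in("scene","top")}
def proj(n,P):
    c=C[n]; R=np.array(c["attitude"]).T; t=-R@c["origin"]
    return cv2.projectPoints(np.atleast_2d(np.asarray(P,float)),cv2.Rodrigues(R)[0],t,c["mtx"],c["dist"])[0][:,0]
def T(s,P):
    x,y,yaw=s[:3]; c,si=np.cos(yaw),np.sin(yaw); P=np.atleast_2d(P)
    return P@np.array([[c,si,0],[-si,c,0],[0,0,1]])+[x,y,0]
def hp(x,th): return [x,-.05*np.sin(th),.145+.05*np.cos(th)]
E
cat > fit.py <<'E'
from h import *
from scipy.optimize import least_squares
S=lambda u,v:(245+u/6.6,145+v/6.6)
Tt=lambda u,v:(240+u/6.6,165+v/6.6)
obs=[("scene",lambda th:[-.085,-.085,.012],S(302,530)),("scene",lambda th:[-.085,.085,.012],S(115,385)),
("top",lambda th:[-.085,-.085,.012],Tt(420,436)),("top",lambda th:[.085,-.085,.012],Tt(371,99)),
("scene",lambda th:hp(-.115,th),S(194,296)),("scene",lambda th:hp(-.055,th),S(282,248)),
("top",lambda th:hp(-.115,th),Tt(338,483)),("top",lambda th:hp(-.055,th),Tt(320,352))]
def r(s): return np.concatenate([proj(n,T(s,f(s[3])))[0]-o for n,f,o in obs])
b=None
for th0 in np.arange(0,6.3,.8):
    q=least_squares(r,[.45,.05,0,th0],loss="soft_l1")
    if b is None or q.cost<b.cost:b=q
s=b.x;print(s,np.degrees(s[2:]),b.cost);print(r(s).reshape(-1,2).round(1))
print("axle",T(s,[-.085,0,.145]),"grip",T(s,hp(-.085,s[3])))
np.save("s.npy",s)
for n,z,(a0,b0) in(("scene","s0",(245,145)),("top","t0",(240,165))):
    im=cv2.imread(f"pics/{z}c.png")
    def dr(P,col):
        p=((proj(n,T(s,P))-[a0,b0]+.0)*6.6).astype(int); cv2.polylines(im,[p],False,col,1)
    h=.085
    dr([[-h,-h,.012],[h,-h,.012],[h,h,.012],[-h,h,.012],[-h,-h,.012]],(0,255,0))
    dr([hp(-.115,s[3]),hp(-.055,s[3])],(0,255,255))
    t=np.linspace(0,6.3,60)
    for x in(-.02,.02): dr([[x,.065*np.cos(a),.145+.065*np.sin(a)] for a in t],(255,0,0))
    cv2.imwrite(f"pics/{z}fit.png",im)
E
python3 fit.py
```

```text
[0.55345423 0.16606779 0.14686079 1.26670092] [ 8.41450365 72.57661667] 2.5130913165914097
[[-0.7 -0.6]
 [-1.4 -0.6]
 [ 0.7 -0.1]
 [ 0.3 -1. ]
 [-0.8  0.1]
 [-0.1 -0. ]
 [ 0.4  0. ]
 [ 0.1 -0.7]]
axle [[0.46936923 0.15362944 0.145     ]] grip [[0.4763502  0.10643707 0.15997151]]
```

```bash
python3 - <<'E'
import cv2,numpy as np
a=cv2.imread("pics/s0fit.png");b=cv2.imread("pics/t0fit.png")
a=cv2.resize(a,(400,360));b=cv2.resize(b,(400,400));b=b[:360]
cv2.imwrite("pics/fit.png",np.hstack([a,b]))
from h import *
# big view
im=cv2.imread("pics/scene0.png")[60:260,180:380];cv2.imwrite("pics/s0d.png",cv2.resize(im,(600,600),interpolation=cv2.INTER_CUBIC))
E
```

```text
(no output)
```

View pics/fit.png

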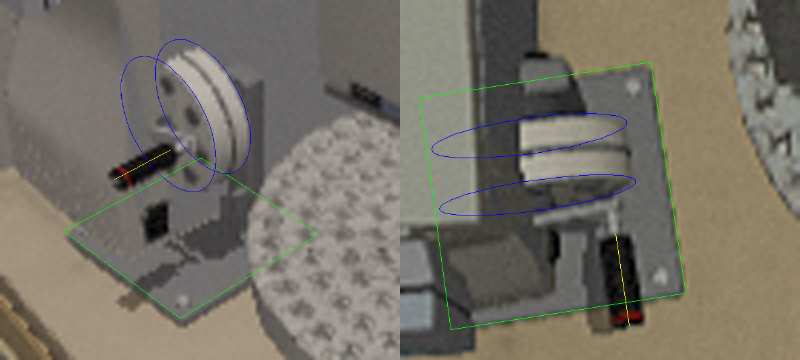

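View pics/s0d.png

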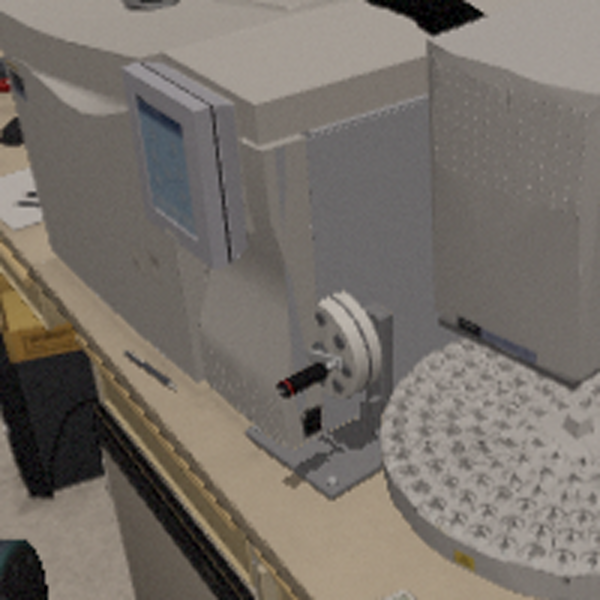

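```bash
cat >> h.py <<'E'
def back(n,uv,z):
    c=C[n]; p=cv2.undistortPoints(np.array([[uv]],float),c["mtx"],c["dist"])[0,0]
    d=np.array(c["attitude"])@[p[0],p[1],1]; o=np.array(c["origin"]); return o+d*(z-o[2])/d[2]
E
python3 - <<'E'
from h import *
S=lambda u,v:(245+u/6.6,145+v/6.6)
Tt=lambda u,v:(240+u/6.6,165+v/6.6)
D=lambda u,v:(180+u/3,60+v/3)
s=np.load("s.npy")
print("foot",T(s,[[-.085,-.085,0],[.085,-.085,0],[.085,.085,0],[-.085,.085,0]]).round(3).tolist())
for n,f,u,v in(("scene",S,235,425),("scene",S,360,360),("top",Tt,110,487),("top",Tt,225,437),("top",Tt,230,345)):
  for z in(.012,.05,.1): print(n,u,v,z,back(n,f(u,v),z).round(3))
for u,v in((110,330),(205,10),(105,10)):
  for z in(.0,.3,.4,.5): print("t",u,v,z,back("top",Tt(u,v),z).round(3))
for u,v in((245,140),(305,135),(130,70),(230,265),(205,380),(205,265)):
  for z in(0,.1,.2,.3,.4): print("D",u,v,z,back("scene",D(u,v),z).round(3))
E
```

```text
foot [[0.482, 0.07, 0.0], [0.65, 0.094, 0.0], [0.625, 0.263, 0.0], [0.457, 0.238, 0.0]]
scene 235 425 0.012 [0.497 0.161 0.012]
scene 235 425 0.05 [0.476 0.12  0.05 ]
scene 235 425 0.1 [0.448 0.067 0.1  ]
scene 360 360 0.012 [0.586 0.17  0.012]
scene 360 360 0.05 [0.561 0.129 0.05 ]
scene 360 360 0.1 [0.528 0.075 0.1  ]
top 110 487 0.012 [0.458 0.221 0.012]
top 110 487 0.05 [0.455 0.216 0.05 ]
top 110 487 0.1 [0.451 0.21  0.1  ]
top 225 437 0.012 [0.482 0.166 0.012]
top 225 437 0.05 [0.478 0.162 0.05 ]
top 225 437 0.1 [0.473 0.158 0.1  ]
top 230 345 0.012 [0.526 0.164 0.012]
top 230 345 0.05 [0.521 0.16  0.05 ]
top 230 345 0.1 [0.515 0.156 0.1  ]
t 110 330 0.0 [0.535 0.223 0.   ]
t 110 330 0.3 [0.496 0.186 0.3  ]
t 110 330 0.4 [0.483 0.173 0.4  ]
t 110 330 0.5 [0.47 0.16 0.5 ]
t 205 10 0.0 [0.695 0.178 0.   ]
t 205 10 0.3 [0.625 0.149 0.3  ]
t 205 10 0.4 [0.602 0.139 0.4  ]
t 205 10 0.5 [0.579 0.13  0.5  ]
t 105 10 0.0 [0.696 0.228 0.   ]
t 105 10 0.3 [0.626 0.189 0.3  ]
t 105 10 0.4 [0.602 0.177 0.4  ]
t 105 10 0.5 [0.579 0.164 0.5  ]
D 245 140 0 [0.882 1.026 0.   ]
D 245 140 0.1 [0
[... 263 characters left out ...]
 0.4 [0.546 0.188 0.4  ]
D 130 70 0 [0.851 1.49  0.   ]
D 130 70 0.1 [0.756 1.235 0.1  ]
D 130 70 0.2 [0.661 0.979 0.2  ]
D 130 70 0.3 [0.566 0.724 0.3  ]
D 130 70 0.4 [0.471 0.469 0.4  ]
D 230 265 0 [0.64  0.626 0.   ]
D 230 265 0.1 [0.569 0.468 0.1  ]
D 230 265 0.2 [0.498 0.31  0.2  ]
D 230 265 0.3 [0.427 0.152 0.3  ]
D 230 265 0.4 [ 0.356 -0.006  0.4  ]
D 205 380 0 [0.471 0.374 0.   ]
D 205 380 0.1 [0.419 0.244 0.1  ]
D 205 380 0.2 [0.367 0.114 0.2  ]
D 205 380 0.3 [ 0.314 -0.015  0.3  ]
D 205 380 0.4 [ 0.262 -0.145  0.4  ]
D 205 265 0 [0.608 0.649 0.   ]
D 205 265 0.1 [0.541 0.488 0.1  ]
D 205 265 0.2 [0.473 0.328 0.2  ]
D 205 265 0.3 [0.406 0.167 0.3  ]
D 205 265 0.4 [0.338 0.006 0.4  ]
```

```bash
python3 - <<'E'
import cv2,numpy as np
a=cv2.imread("pics/scene0.png")[70:170,210:300];b=cv2.imread("pics/top0.png")[200:260,170:290]
cv2.imwrite("pics/disp.png",np.hstack([cv2.resize(a,(450,500),interpolation=cv2.INTER_CUBIC)[:,:340],np.vstack([cv2.resize(b,(440,220),interpolation=cv2.INTER_CUBIC),np.zeros((280,440,3),np.uint8)])]))
E
```

```text
(no output)
```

View pics/disp.png

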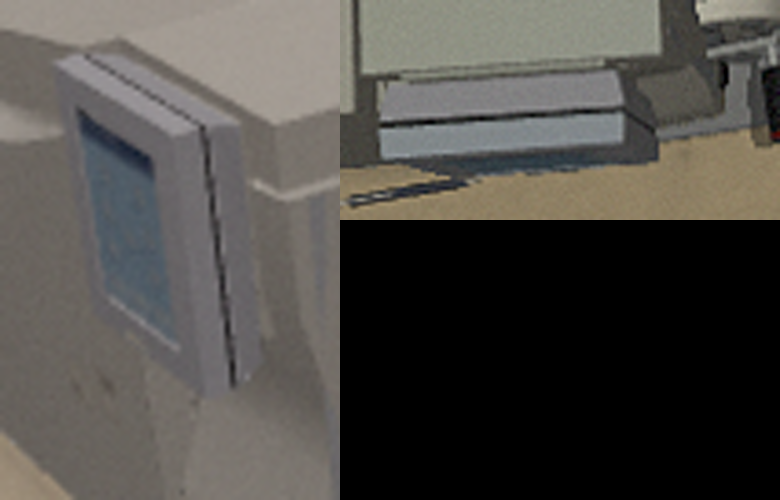

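```bash
python3 - <<'E'
from h import *
from scipy.optimize import least_squares
for a,b in(((250,96),(247.2,239)),((251,148.6),(256.7,243.1)),((258.5,95),(247,229)),((259.5,145),(257,237))):
    q=least_squares(lambda P:np.r_[proj("scene",P)[0]-a,proj("top",P)[0]-b],[.45,.2,.3]);print(q.x.round(3),q.cost.round(2))
E
```

```text
[0.427 0.184 0.458] 12.97
[0.424 0.187 0.284] 0.04
[0.452 0.184 0.455] 19.43
[0.444 0.183 0.29 ] 4.54
```

apply_moves --jaw '[0,0,0,0,0]' --pt "0 0 0" --pt "0 0 0" --pt "0 0 0" --pt "0 0 0" --pt "0 0 0" --spin '[-6.6,-6.6,-6.6,-6.6,-6.6]' --newtons 80

```text
clock: 0.52
position: [0.2181, 0.4763, 0.2294]
tcp_rot: [[0.986, -0.002, -0.166], [0.165, -0.004, 0.986], [-0.003, -1.0, -0.003]]
wrist_force: [0.2, -0.1, -0.1]
grip_width: 0.0855
```

apply_moves --jaw '[0,0,0,0,0,0,0,0]' --pt "0.004 0 -0.033" --pt "0.004 0 -0.033" --pt "0.004 0 -0.033" --pt "0.004 0 -0.033" --pt "0.004 0 -0.033" --pt "0.004 0 -0.033" --pt "0.004 0 -0.033" --pt "0.004 0 -0.033" --spin '[1.1,0,0,0,0,0,0,0]'

```text
clock: 1.18
position: [0.2905, 0.2147, 0.227]
tcp_rot: [[0.986, -0.006, -0.164], [0.164, -0.006, 0.986], [-0.006, -1.0, -0.005]]
wrist_force: [1.4, -0.1, 0.9]
grip_width: 0.0854
```

apply_moves --jaw '[0,0,0,0]' --pt "0.01 0 -0.03" --pt "0.01 0 -0.03" --pt "0.01 0 -0.03" --pt "0 0 0" --spin '[0,0,0,0]'

```text
clock: 1.52
position: [0.3359, 0.1222, 0.2272]
tcp_rot: [[0.987, -0.005, -0.161], [0.161, -0.007, 0.987], [-0.006, -1.0, -0.006]]
wrist_force: [-1.4, -0.1, 0.1]
grip_width: 0.0852
```

```bash
cat > w.py <<'E'
from h import *
from cell import readout
s=np.load("s.npy")
def rel(px,th,up=0):
    o=readout.get_obs(); R=np.array(o["tcp_rot"]); p=np.array(o["position"])
    t=T(s,hp(px,th))[0]+[0,0,-.0187+up]
    return t,R.T@(t-p),np.degrees(np.arctan2(R[1,0],R[0,0]))
E
python3 -c "
from w import *
print(rel(-.1,s[3],.07)); print(rel(-.1,s[3]))"
```

```text
(array([0.46151167, 0.10424207, 0.21127151]), array([ 0.12119672,  0.01538411, -0.03778982]), np.float64(9.242230619895777))
(array([0.46151167, 0.10424207, 0.14127151]), array([ 0.12161724,  0.08538161, -0.03737485]), np.float64(9.242230619895777))
```

apply_moves --jaw '[0,0,0,0,0,0]' --pt "0.022 0 -0.009" --pt "0.022 0 -0.009" --pt "0.022 0 -0.009" --pt "0.022 0 -0.008" --pt "0.022 0 0" --pt "0.01 0 0" --spin '[1,0.5,0,0,0,0]'

```text
clock: 2.02
position: [0.4625, 0.1002, 0.2258]
tcp_rot: [[0.992, -0.007, -0.127], [0.127, -0.007, 0.992], [-0.008, -1.0, -0.006]]
wrist_force: [-0.3, 0.3, 0.2]
grip_width: 0.0853
```

```bash
python3 - <<'E'
from w import *
print(rel(-.1,s[3]))
a=imaging.grab_frame("scene")[105:235,225:355];b=imaging.grab_frame("top")[165:265,240:340]
cv2.imwrite("pics/p1.png",np.hstack([cv2.resize(a,(400,400),interpolation=2),cv2.resize(b,(400,400),interpolation=2)]))
E
```

```text
(array([0.46151167, 0.10424207, 0.14127151]), array([0.00020368, 0.08451138, 0.0046507 ]), np.float64(7.278403722748145))
```

View pics/p1.png

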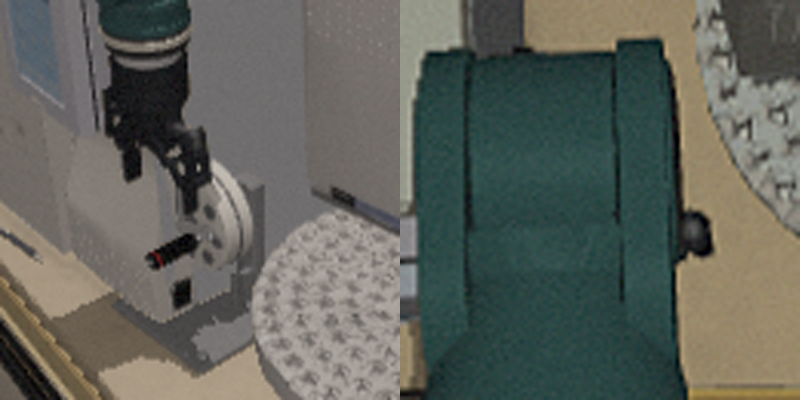

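apply_moves --jaw '[0,0,0,0,0,0]' --pt "-0.001 0.02 0.002" --pt "0 0.02 0.001" --pt "0 0.02 0.001" --pt "0 0.015 0" --pt "0 0.008 0" --pt "0 0.002 0" --spin '[-1,0,0,0,0,0]'

```text
clock: 2.62
position: [0.4527, 0.1054, 0.1386]
tcp_rot: [[0.989, -0.008, -0.149], [0.149, -0.007, 0.989], [-0.009, -1.0, -0.005]]
wrist_force: [-0.3, -0.3, -0.8]
grip_width: 0.0853
```

```bash
python3 - <<'E'
from w import *
print(rel(-.1,s[3]))
a=imaging.grab_frame("scene")[125:225,245:345]
cv2.imwrite("pics/p2.png",cv2.resize(a,(600,600),interpolation=2))
E
```

```text
(array([0.46151167, 0.10424207, 0.14127151]), array([ 0.00846631, -0.00269189, -0.0025133 ]), np.float64(8.560218422890314))
```

View pics/p2.png

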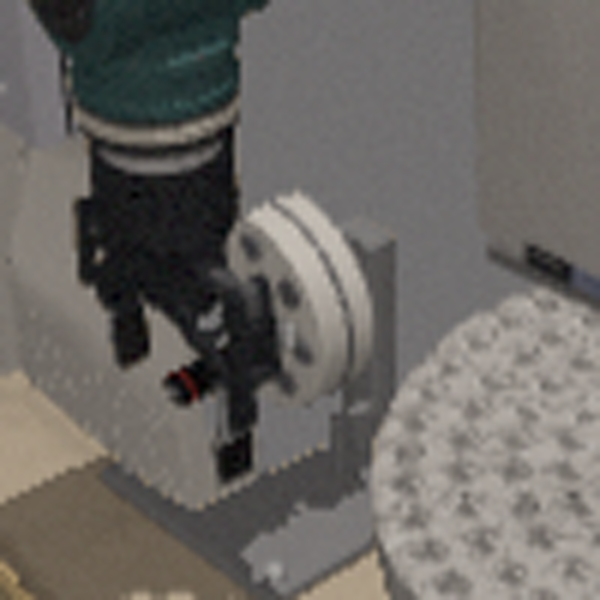

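apply_moves --jaw '[0,150,255,255,255,255,255,255]' --pt "0.005 -0.001 -0.0025" --pt "0 0 0" --pt "0 0 0" --pt "0 0 0" --pt "0 0 0" --pt "0 0 0" --pt "0 0 0" --pt "0 0 0" --spin '[0,0,0,0,0,0,0,0]' --newtons 80

```text
clock: 3.33
position: [0.4594, 0.1056, 0.1437]
tcp_rot: [[0.989, -0.004, -0.15], [0.15, -0.002, 0.989], [-0.004, -1.0, -0.001]]
wrist_force: [0.6, -4.8, -0.2]
grip_width: 0.0196
```

```bash
python3 - <<'E'
from w import *
print(rel(-.1,s[3]))
a=imaging.grab_frame("scene")[125:225,245:345]
cv2.imwrite("pics/p3.png",cv2.resize(a,(600,600),interpolation=2))
o=readout.get_obs();print(o)
E
```

```text
(array([0.46151167, 0.10424207, 0.14127151]), array([ 0.00187983,  0.00242334, -0.00166128]), np.float64(8.619968404321442))
{'clock': 3.3833, 'q': array([  3.07004531,  12.74493889, -20.15537455,  57.3414019 ,
        -0.10267977,  -5.54499006]), 'joint_vel': array([ 0.0084276 , -0.06747671,  0.00866077, -0.05530559, -0.02952793,
       -0.106709  ]), 'joint_torque': array([-6.72969259e-01, -5.68803799e+01,  3.54653907e+01,  2.76417233e-02,
       -3.74172628e-01, -1.77854304e-01]), 'position': array([0.45945219, 0.10544646, 0.14373241]), 'tcp_rot': array([[ 0.98870754, -0.00411668, -0.14980137],
       [ 0.14979414, -0.00201547,  0.98871515],
       [-0.00437214, -0.9999895 , -0.00137605]]), 'wrist_force': array([-0.44145379,  3.91623134, -1.62361543]), 'wrist_torque': array([ 0.57775313,  0.04436121, -0.16376543]), 'grip_width': 0.019424579606894733}
```

View pics/p3.png

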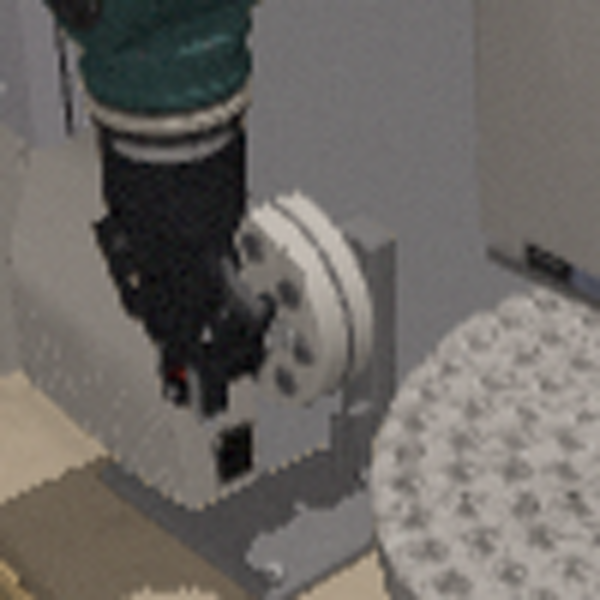

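```bash
cat > n.py <<'E'
import sys,json,os
from w import *
# usage: n.py step_deg nrows [Yc Zc]
step=float(sys.argv[1]); n=int(sys.argv[2])
o=readout.get_obs(); R=np.array(o["tcp_rot"]); p=np.array(o["position"])
c,si=np.cos(s[2]),np.sin(s[2]); d=p-[s[0],s[1],0]
X=c*d[0]+si*d[1]; Y=-si*d[0]+c*d[1]; Z=p[2]
off=json.load(open("off.json")) if os.path.exists("off.json") else [0,.145-.0162,.05,-.1035]
th=np.arctan2(-(Y-off[0]),Z-off[1]); r=np.hypot(Y-off[0],Z-off[1])
f=np.array(o["wrist_force"]); fY=-si*f[0]+c*f[1]; fZ=f[2]; fX=c*f[0]+si*f[1]
# force by tool on handle = -f ; tangential along +th: (-cos, -sin) in (Y,Z)
Ft=-(fY*-np.cos(th)+fZ*-np.sin(th)); Fr=-(fY*-np.sin(th)+fZ*np.cos(th))
print(f"t{o['clock']:.2f} th{np.degrees(th):.1f} r{r*1e3:.1f} X{X*1e3:.1f} Y{Y*1e3:.1f} Z{Z*1e3:.1f} Ft{Ft:.1f} Fr{Fr:.1f} fX{fX:.1f} yaw{np.degrees(np.arctan2(R[1,0],R[0,0])):.1f} w{o['grip_width']*1e3:.1f} v{np.abs(o['joint_vel']).max():.1f} tq{np.round(o['wrist_torque'],2)}")
open("log.txt","a").write(json.dumps([o['clock'],th,X,Y,Z,Ft,Fr,fX,step])+"\n")
P=np.array([X,Y,Z]);rows=[]
for i in range(1,n+1):
    t=th+np.radians(step)*i
    Q=np.array([off[3] if i==n else X+(off[3]-X)*i/n,off[0]-off[2]*np.sin(t),off[1]+off[2]*np.cos(t)])
    D=Q-P;P=Q
    w=np.array([c*D[0]-si*D[1],si*D[0]+c*D[1],D[2]]); rows.append((R.T@w).round(4).tolist())
print(rows)
E
python3 n.py -4 6
```

```text
t3.38 th72.1 r48.6 X-101.9 Y-46.2 Z143.7 Ft-0.3 Fr4.2 fX0.1 yaw8.6 w19.4 v0.1 tq[ 0.58  0.04 -0.16]
[[-0.0003, -0.0037, -0.0002], [-0.0003, -0.0032, 0.0014], [-0.0003, -0.0031, 0.0016], [-0.0003, -0.003, 0.0018], [-0.0003, -0.0028, 0.002], [-0.0003, -0.0027, 0.0022]]
```

apply_moves --jaw '[255,255,255,255,255,255]' --pt "0 -0.0035 0.001" --pt "0 -0.0033 0.0013" --pt "0 -0.0031 0.0016" --pt "0 -0.003 0.0018" --pt "0 -0.0028 0.002" --pt "0 -0.0027 0.0022" --spin '[0,0,0,0,0,0]'

```text
clock: 3.88
position: [0.4578, 0.1162, 0.1634]
tcp_rot: [[0.989, -0.005, -0.149], [0.149, -0.001, 0.989], [-0.005, -1.0, -0.001]]
wrist_force: [0.6, 3.0, -6.3]
grip_width: 0.0194
```

```bash
python3 n.py -4 6
```

```text
t3.88 th45.7 r49.5 X-101.9 Y-35.4 Z163.4 Ft-2.5 Fr6.5 fX1.0 yaw8.6 w19.4 v5.5 tq[ 0.5  -0.31 -0.16]
[[-0.0003, -0.0028, 0.0022], [-0.0003, -0.0022, 0.0027], [-0.0003, -0.002, 0.0028], [-0.0003, -0.0018, 0.003], [-0.0003, -0.0016, 0.0031], [-0.0003, -0.0014, 0.0032]]
```

apply_moves --jaw '[255,255,255,255,255,255]' --pt "0 -0.0024 0.0025" --pt "0 -0.0022 0.0027" --pt "0 -0.002 0.0028" --pt "0 -0.0018 0.003" --pt "0 -0.0016 0.0031" --pt "0 -0.0014 0.0032" --spin '[0,0,0,0,0,0]'

```text
clock: 4.38
position: [0.4551, 0.1341, 0.1762]
tcp_rot: [[0.989, -0.005, -0.148], [0.148, -0.004, 0.989], [-0.005, -1.0, -0.003]]
wrist_force: [1.1, -2.5, -5.0]
grip_width: 0.0195
```

```bash
python3 n.py -4 6
```

```text
t4.38 th20.0 r50.4 X-102.0 Y-17.3 Z176.2 Ft-4.2 Fr3.8 fX0.7 yaw8.5 w19.5 v5.2 tq[-0.4  -0.29 -0.17]
[[-0.0003, -0.0007, 0.0035], [-0.0003, -0.0009, 0.0034], [-0.0003, -0.0006, 0.0034], [-0.0002, -0.0004, 0.0035], [-0.0002, -0.0001, 0.0035], [-0.0002, 0.0001, 0.0035]]
```

apply_moves --jaw '[255,255,255,255,255,255]' --pt "0 -0.001 0.0034" --pt "0 -0.0008 0.0034" --pt "0 -0.0006 0.0034" --pt "0 -0.0004 0.0035" --pt "0 -0.0001 0.0035" --pt "0 0.0001 0.0035" --spin '[0,0,0,0,0,0]'

```text
clock: 4.88
position: [0.4519, 0.1552, 0.1799]
tcp_rot: [[0.989, -0.004, -0.147], [0.147, -0.008, 0.989], [-0.005, -1.0, -0.008]]
wrist_force: [1.3, -5.6, -1.1]
grip_width: 0.0195
```

```bash
python3 n.py -4 6
```

```text
t4.88 th-4.6 r51.3 X-102.0 Y4.1 Z179.9 Ft-5.6 Fr1.6 fX0.5 yaw8.5 w19.5 v5.6 tq[-1.17 -0.23 -0.21]
[[-0.0002, 0.0016, 0.0034], [-0.0002, 0.0006, 0.0034], [-0.0002, 0.0009, 0.0034], [-0.0002, 0.0011, 0.0033], [-0.0002, 0.0013, 0.0032], [-0.0002, 0.0015, 0.0031]]
```

apply_moves --jaw '[255,255,255,255,255,255]' --pt "0 0.0004 0.0035" --pt "0 0.0006 0.0034" --pt "0 0.0008 0.0034" --pt "0 0.001 0.0033" --pt "0 0.0013 0.0032" --pt "0 0.0015 0.0031" --spin '[0,0,0,0,0,0]'

```text
clock: 5.38
position: [0.449, 0.1746, 0.1748]
tcp_rot: [[0.989, -0.002, -0.146], [0.146, -0.015, 0.989], [-0.004, -1.0, -0.014]]
wrist_force: [-0.2, -7.7, 1.0]
grip_width: 0.019
```

```bash
python3 n.py -4 6;python3 - <<'E'
from w import *
a=imaging.grab_frame("scene")[85:225,225:365]
cv2.imwrite("pics/p4.png",cv2.resize(a,(600,600),interpolation=2))
E
```

```text
t5.38 th-27.3 r51.8 X-102.1 Y23.7 Z174.8 Ft-7.2 Fr2.6 fX-1.3 yaw8.4 w19.0 v5.0 tq[-1.46 -0.02 -0.19]
[[-0.0002, 0.0033, 0.0023], [-0.0002, 0.0019, 0.0029], [-0.0002, 0.0021, 0.0028], [-0.0002, 0.0023, 0.0027], [-0.0002, 0.0024, 0.0025], [-0.0002, 0.0026, 0.0023]]
```

View pics/p4.png

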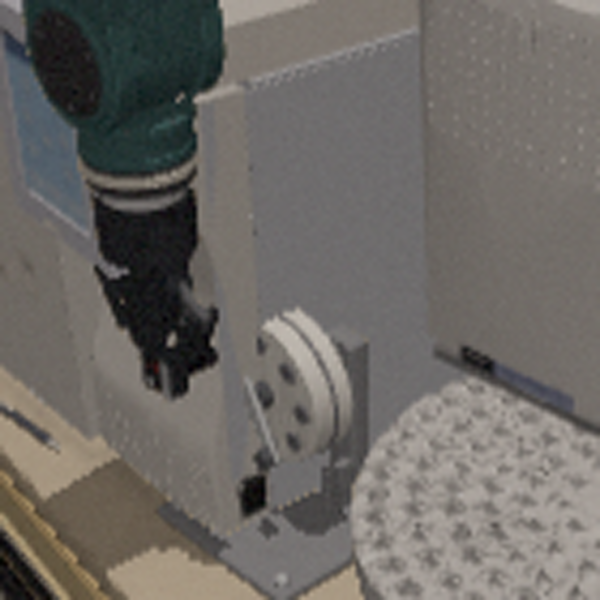

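apply_moves --jaw '[255,255,255,255,255,255]' --pt "0 0.0018 0.003" --pt "0 0.002 0.0029" --pt "0 0.0021 0.0028" --pt "0 0.0023 0.0027" --pt "0 0.0024 0.0025" --pt "0 0.0026 0.0023" --spin '[0,0,0,0,0,0]'

```text
clock: 5.93
position: [0.4468, 0.1899, 0.163]
tcp_rot: [[0.989, 0.002, -0.145], [0.145, -0.021, 0.989], [-0.001, -1.0, -0.021]]
wrist_force: [-0.7, -7.5, 5.4]
grip_width: 0.0198
```

```bash
python3 n.py -4 6; python3 - <<'E'
import json,numpy as np
from scipy.optimize import least_squares
L=np.array([json.loads(l) for l in open("log.txt")])
q=least_squares(lambda v:np.hypot(L[:,3]-v[0],L[:,4]-v[1])-.05,[0,.129]);print(q.x,q.fun*1e3)
E
```

```text
t5.93 th-48.9 r52.0 X-102.0 Y39.2 Z163.0 Ft-8.9 Fr2.0 fX-1.8 yaw8.3 w19.8 v4.2 tq[-1.49  0.2  -0.12]
[[-0.0002, 0.004, 0.0008], [-0.0002, 0.0028, 0.0021], [-0.0002, 0.0029, 0.0019], [-0.0002, 0.0031, 0.0017], [-0.0002, 0.0032, 0.0014], [-0.0002, 0.0033, 0.0012]]
[0.00177565 0.12992342] [-0.06394257  0.0034904   0.02837954  0.03567935 -0.00513454 -0.06331687]
```

```bash
echo "[0.00178,0.1299,0.05,-0.102]">off.json; python3 n.py -4 6
```

```text
t5.93 th-48.5 r49.9 X-102.0 Y39.2 Z163.0 Ft-8.9 Fr1.9 fX-1.8 yaw8.3 w19.8 v4.2 tq[-1.49  0.2  -0.12]
[[0.0, 0.0026, 0.0023], [0.0, 0.0028, 0.0021], [0.0, 0.0029, 0.0019], [0.0, 0.0031, 0.0017], [0.0, 0.0032, 0.0015], [0.0, 0.0033, 0.0012]]
```

apply_moves --jaw '[255,255,255,255,255,255]' --pt "0 0.0026 0.0023" --pt "0 0.0028 0.0021" --pt "0 0.0029 0.0019" --pt "0 0.0031 0.0017" --pt "0 0.0032 0.0015" --pt "0 0.0033 0.0012" --spin '[0,0,0,0,0,0]'

```text
clock: 6.43
position: [0.4455, 0.1992, 0.1471]
tcp_rot: [[0.99, 0.006, -0.144], [0.144, -0.028, 0.989], [0.002, -1.0, -0.029]]
wrist_force: [-1.2, -6.4, 9.3]
grip_width: 0.0191
```

```bash
python3 n.py -4 6
```

```text
t6.43 th-69.8 r49.8 X-102.0 Y48.6 Z147.1 Ft-10.8 Fr2.6 fX-2.1 yaw8.3 w19.1 v5.5 tq[-1.21  0.38 -0.11]
[[-0.0, 0.0032, 0.0013], [-0.0, 0.0034, 0.001], [-0.0, 0.0034, 0.0007], [-0.0, 0.0035, 0.0005], [-0.0, 0.0035, 0.0002], [-0.0, 0.0035, -0.0]]
```

apply_moves --jaw '[255,255,255,255,255,255]' --pt "0 0.0032 0.0013" --pt "0 0.0034 0.001" --pt "0 0.0034 0.0007" --pt "0 0.0035 0.0005" --pt "0 0.0035 0.0002" --pt "0 0.0035 0" --spin '[0,0,0,0,0,0]'

```text
clock: 6.93
position: [0.4451, 0.2022, 0.1295]
tcp_rot: [[0.99, 0.011, -0.144], [0.144, -0.032, 0.989], [0.006, -0.999, -0.033]]
wrist_force: [-2.3, -5.0, 10.8]
grip_width: 0.0194
```

```bash
python3 n.py -4 6
```

```text
t6.93 th-90.5 r49.8 X-101.9 Y51.6 Z129.5 Ft-10.7 Fr4.7 fX-3.0 yaw8.3 w19.4 v6.0 tq[-1.    0.6  -0.12]
[[-0.0, 0.0035, 0.0002], [-0.0, 0.0035, -0.0003], [-0.0, 0.0035, -0.0005], [-0.0, 0.0034, -0.0008], [-0.0, 0.0033, -0.001], [-0.0, 0.0033, -0.0012]]
```

apply_moves --jaw '[255,255,255,255,255,255]' --pt "0 0.0035 0" --pt "0 0.0035 -0.0003" --pt "0 0.0035 -0.0005" --pt "0 0.0034 -0.0008" --pt "0 0.0033 -0.001" --pt "0 0.0033 -0.0012" --spin '[0,0,0,0,0,0]'

```text
clock: 7.43
position: [0.4456, 0.1992, 0.1126]
tcp_rot: [[0.989, 0.015, -0.145], [0.145, -0.031, 0.989], [0.01, -0.999, -0.033]]
wrist_force: [-3.0, -2.8, 11.2]
grip_width: 0.0194
```

```bash
python3 n.py -4 6
```

```text
t7.43 th-110.3 r49.8 X-101.8 Y48.5 Z112.6 Ft-9.6 Fr6.1 fX-3.4 yaw8.4 w19.4 v5.7 tq[-0.51  0.78 -0.16]
[[-0.0001, 0.0033, -0.0011], [-0.0001, 0.0032, -0.0014], [-0.0001, 0.0031, -0.0017], [-0.0001, 0.0029, -0.0019], [-0.0001, 0.0028, -0.0021], [-0.0001, 0.0027, -0.0023]]
```

apply_moves --jaw '[255,255,255,255,255,255]' --pt "0 0.0033 -0.0011" --pt "0 0.0032 -0.0014" --pt "0 0.0031 -0.0017" --pt "0 0.0029 -0.0019" --pt "0 0.0028 -0.0021" --pt "0 0.0027 -0.0023" --spin '[0,0,0,0,0,0]'

```text
clock: 7.93
position: [0.4469, 0.1914, 0.0985]
tcp_rot: [[0.989, 0.018, -0.147], [0.148, -0.025, 0.989], [0.014, -1.0, -0.028]]
wrist_force: [-4.4, 2.2, 10.8]
grip_width: 0.0191
```

```bash
python3 n.py -4 6
```

```text
t7.93 th-128.9 r49.9 X-101.7 Y40.6 Z98.5 Ft-10.2 Fr4.6 fX-4.1 yaw8.5 w19.1 v5.0 tq[ 0.26  0.88 -0.14]
[[-0.0001, 0.0027, -0.0021], [-0.0001, 0.0025, -0.0024], [-0.0001, 0.0024, -0.0026], [-0.0001, 0.0022, -0.0027], [-0.0001, 0.002, -0.0029], [-0.0001, 0.0018, -0.003]]
```

apply_moves --jaw '[255,255,255,255,255,255]' --pt "0 0.0027 -0.0021" --pt "0 0.0025 -0.0024" --pt "0 0.0024 -0.0026" --pt "0 0.0022 -0.0027" --pt "0 0.002 -0.0029" --pt "0 0.0018 -0.003" --spin '[0,0,0,0,0,0]'

```text
clock: 8.43
position: [0.4484, 0.1809, 0.0886]
tcp_rot: [[0.988, 0.02, -0.151], [0.152, -0.013, 0.988], [0.017, -1.0, -0.016]]
wrist_force: [-3.7, 5.9, 6.4]
grip_width: 0.0192
```

```bash
python3 n.py -4 6; cat >ff.py <<'E'
import json,numpy as np
from scipy.optimize import least_squares
L=np.array([json.loads(l) for l in open("log.txt")])
c=json.load(open("off.json"))
L=L[1:];_,i=np.unique(L[:,0],return_index=True);L=L[i]
th=np.arctan2(-(L[:,3]-c[0]),L[:,4]-c[1]); sg=np.sign(L[:,8])
# Ft = sg*D + A sin(th+phi)  (torque to hold load at angle th+phi from up, +cw: gravity torque + , tool gives -)
M=np.c_[sg,np.sin(th),np.cos(th)]
for w in (M[:,:],):
    x,res,_,_=np.linalg.lstsq(w,L[:,5],rcond=None); 
    print("D",x[0],"A",np.hypot(*x[1:]),"load offset from handle deg",np.degrees(np.arctan2(-x[2],-x[1])),"resid",(L[:,5]-w@x).round(1))
# fixed A=4.8,D=6
q=least_squares(lambda v:sg*v[1]-4.8*np.sin(th+v[0])-L[:,5],[np.arctan2(-x[2],-x[1]),6]);print("fixed A",np.degrees(q.x[0]),q.x[1],"cov",np.degrees(np.sqrt(np.linalg.inv(q.jac.T@q.jac)[0,0])*np.std(q.fun)))
print("target handle th deg",180-np.degrees(q.x[0]))
E
python3 ff.py
```

```text
t8.43 th-145.6 r50.0 X-101.7 Y30.0 Z88.6 Ft-8.9 Fr1.7 fX-2.8 yaw8.7 w19.2 v4.4 tq[ 1.1   0.81 -0.13]
[[-0.0001, 0.0019, -0.0029], [-0.0001, 0.0017, -0.003], [-0.0001, 0.0015, -0.0032], [-0.0001, 0.0013, -0.0033], [-0.0001, 0.001, -0.0033], [-0.0001, 0.0008, -0.0034]]
D 6.066905883057534 A 4.474922343477526 load offset from handle deg -173.94862667257186 resid [-0.  -0.2  0.2  0.4  0.2 -0.7 -0.2  0.8 -0.3  0.1]
fixed A -176.21423363533833 5.878273161675154 cov 2.5879392472691105
target handle th deg 356.21423363533836
```

apply_moves --jaw '[255,255,255,255,255,255]' --pt "0 0.0019 -0.0029" --pt "0 0.0017 -0.003" --pt "0 0.0015 -0.0032" --pt "0 0.0013 -0.0033" --pt "0 0.001 -0.0033" --pt "0 0.0008 -0.0034" --spin '[0,0,0,0,0,0]'

```text
clock: 8.93
position: [0.4502, 0.1694, 0.0828]
tcp_rot: [[0.987, 0.019, -0.156], [0.156, 0.004, 0.988], [0.02, -1.0, 0.001]]
wrist_force: [-1.7, 10.4, -3.4]
grip_width: 0.0193
```

```bash
python3 n.py -4 6
```

```text
t8.93 th-160.6 r50.0 X-101.7 Y18.4 Z82.8 Ft-8.8 Fr-6.7 fX-0.2 yaw9.0 w19.3 v4.9 tq[ 1.7   0.36 -0.2 ]
[[-0.0001, 0.001, -0.0033], [-0.0001, 0.0008, -0.0034], [-0.0001, 0.0006, -0.0034], [-0.0001, 0.0003, -0.0035], [-0.0001, 0.0001, -0.0035], [-0.0001, -0.0002, -0.0035]]
```

```bash
python3 - <<'E'
t=open("n.py").read()
i=t.index("P=np.array([X,Y,Z]);rows")
t=t[:i]+'''k=float(sys.argv[3]) if len(sys.argv)>3 else .72
rows=[]
for i in range(n):
    t=th+np.radians(step)*k*(i+.5)
    m=off[2]*np.radians(step)
    D=np.array([(off[3]-X)/n,-m*np.cos(t)+(off[2]-r)/n*-np.sin(t),-m*np.sin(t)+(off[2]-r)/n*np.cos(t)])
    w=np.array([c*D[0]-si*D[1],si*D[0]+c*D[1],D[2]]); rows.append((R.T@w).round(4).tolist())
print(rows)
'''
open("n.py","w").write(t)
E
python3 n.py -4 6
```

```text
t8.93 th-160.6 r50.0 X-101.7 Y18.4 Z82.8 Ft-8.8 Fr-6.7 fX-0.2 yaw9.0 w19.3 v4.9 tq[ 1.7   0.36 -0.2 ]
[[-0.0001, 0.0011, -0.0033], [-0.0001, 0.0009, -0.0034], [-0.0001, 0.0007, -0.0034], [-0.0001, 0.0006, -0.0034], [-0.0001, 0.0004, -0.0035], [-0.0001, 0.0002, -0.0035]]
```

apply_moves --jaw '[255,255,255,255,255,255]' --pt "0 0.0011 -0.0033" --pt "0 0.0009 -0.0034" --pt "0 0.0007 -0.0034" --pt "0 0.0006 -0.0034" --pt "0 0.0004 -0.0035" --pt "0 0.0002 -0.0035" --spin '[0.3,0,0,0,0,0]'

```text
clock: 9.43
position: [0.4521, 0.157, 0.08]
tcp_rot: [[0.988, 0.018, -0.156], [0.156, 0.022, 0.988], [0.021, -1.0, 0.019]]
wrist_force: [0.3, 6.8, -3.1]
grip_width: 0.0197
```

```bash
python3 n.py -4 6
```

```text
t9.43 th-175.4 r50.0 X-101.6 Y5.8 Z80.0 Ft-6.4 Fr-3.7 fX1.3 yaw9.0 w19.7 v4.9 tq[ 1.29  0.24 -0.2 ]
[[-0.0001, 0.0001, -0.0035], [-0.0001, -0.0001, -0.0035], [-0.0001, -0.0002, -0.0035], [-0.0001, -0.0004, -0.0035], [-0.0001, -0.0006, -0.0034], [-0.0001, -0.0008, -0.0034]]
```

apply_moves --jaw '[255,255,255,255,255,255]' --pt "0 0.0002 -0.0035" --pt "0 0 -0.0035" --pt "0 -0.0002 -0.0035" --pt "0 -0.0004 -0.0035" --pt "0 -0.0005 -0.0034" --pt "0 -0.0007 -0.0034" --spin '[0.3,0,0,0,0,0]'

```text
clock: 9.93
position: [0.4541, 0.1432, 0.081]
tcp_rot: [[0.988, 0.015, -0.155], [0.155, 0.038, 0.987], [0.021, -0.999, 0.036]]
wrist_force: [2.4, 4.4, -5.8]
grip_width: 0.0194
```

```bash
python3 n.py -4 6
```

```text
t9.93 th168.6 r49.9 X-101.6 Y-8.1 Z81.0 Ft-5.1 Fr-4.9 fX3.0 yaw8.9 w19.4 v4.9 tq[ 0.76 -0.05 -0.26]
[[-0.0001, -0.0009, -0.0034], [-0.0001, -0.001, -0.0033], [-0.0001, -0.0012, -0.0033], [-0.0001, -0.0014, -0.0032], [-0.0001, -0.0015, -0.0031], [-0.0001, -0.0017, -0.0031]]
```

apply_moves --jaw '[255,255,255,255,255,255]' --pt "0 -0.0008 -0.0034" --pt "0 -0.001 -0.0033" --pt "0 -0.0012 -0.0033" --pt "0 -0.0013 -0.0032" --pt "0 -0.0015 -0.0031" --pt "0 -0.0016 -0.0031" --spin '[0.3,0,0,0,0,0]'

```text
clock: 10.43
position: [0.4568, 0.1256, 0.0885]
tcp_rot: [[0.988, 0.014, -0.152], [0.151, 0.045, 0.987], [0.021, -0.999, 0.042]]
wrist_force: [-1.5, 7.2, 4.4]
grip_width: 0.0194
```

```bash
python3 n.py -4 6 .8
```

```text
t10.43 th146.2 r49.8 X-101.5 Y-25.9 Z88.5 Ft-3.6 Fr7.8 fX-0.5 yaw8.7 w19.4 v5.2 tq[ 1.33  0.51 -0.24]
[[-0.0001, -0.0021, -0.0028], [-0.0001, -0.0023, -0.0027], [-0.0, -0.0024, -0.0025], [-0.0, -0.0026, -0.0024], [-0.0, -0.0027, -0.0022], [-0.0, -0.0028, -0.0021]]
```

apply_moves --jaw '[255,255,255,255,255,255]' --pt "0 -0.0022 -0.0027" --pt "0 -0.0023 -0.0026" --pt "0 -0.0025 -0.0025" --pt "0 -0.0027 -0.0022" --pt "0 -0.0029 -0.002" --pt "0 -0.003 -0.0018" --spin '[0,0,0,0,0,0]'

```text
clock: 10.93
position: [0.4591, 0.1102, 0.1057]
tcp_rot: [[0.988, 0.016, -0.152], [0.151, 0.047, 0.987], [0.023, -0.999, 0.044]]
wrist_force: [-0.2, 6.7, 1.1]
grip_width: 0.0194
```

```bash
python3 n.py -4 6 .95
```

```text
t10.93 th119.2 r49.5 X-101.5 Y-41.4 Z105.7 Ft-2.3 Fr6.3 fX0.7 yaw8.7 w19.4 v6.0 tq[ 1.17  0.21 -0.15]
[[-0.0, -0.0031, -0.0015], [-0.0, -0.0032, -0.0013], [-0.0, -0.0033, -0.0011], [-0.0, -0.0034, -0.0009], [-0.0, -0.0034, -0.0007], [-0.0, -0.0035, -0.0004]]
```

apply_moves --jaw '[255,255,255,255,255,255]' --pt "0 -0.0031 -0.0014" --pt "0 -0.0032 -0.0011" --pt "0 -0.0033 -0.0008" --pt "0 -0.0034 -0.0006" --pt "0 -0.0034 -0.0003" --pt "0 -0.0035 0" --spin '[0,0,0,0,0,0]'

```text
clock: 11.43
position: [0.4601, 0.1043, 0.1279]
tcp_rot: [[0.988, 0.017, -0.152], [0.151, 0.048, 0.987], [0.024, -0.999, 0.045]]
wrist_force: [1.9, 4.3, -1.4]
grip_width: 0.0195
```

```bash
python3 n.py -4 6 1.05
```

```text
t11.43 th92.4 r49.3 X-101.4 Y-47.5 Z127.9 Ft-1.6 Fr4.0 fX2.5 yaw8.7 w19.5 v7.1 tq[ 0.76 -0.09 -0.16]
[[-0.0, -0.0035, 0.0], [-0.0, -0.0035, 0.0003], [-0.0, -0.0035, 0.0005], [-0.0, -0.0034, 0.0008], [-0.0, -0.0033, 0.001], [-0.0, -0.0033, 0.0013]]
```

apply_moves --jaw '[255,255,255,255,255,255]' --pt "0 -0.0035 0.0001" --pt "0 -0.0035 0.0004" --pt "0 -0.0034 0.0007" --pt "0 -0.0033 0.001" --pt "0 -0.0033 0.0013" --pt "0 -0.0032 0.0015" --spin '[0,0,0,0,0,0]'

```text
clock: 11.93
position: [0.4594, 0.1086, 0.1504]
tcp_rot: [[0.988, 0.018, -0.152], [0.151, 0.049, 0.987], [0.025, -0.999, 0.045]]
wrist_force: [2.6, 5.0, -4.5]
grip_width: 0.0192
```

```bash
python3 n.py -4 6 1.05
```

```text
t11.93 th65.4 r49.4 X-101.5 Y-43.1 Z150.4 Ft-2.2 Fr6.0 fX3.3 yaw8.7 w19.2 v6.4 tq[ 0.94 -0.26 -0.21]
[[-0.0, -0.0031, 0.0016], [-0.0, -0.003, 0.0018], [-0.0, -0.0028, 0.002], [-0.0, -0.0027, 0.0023], [-0.0, -0.0025, 0.0024], [-0.0, -0.0023, 0.0026]]
```

apply_moves --jaw '[255,255,255,255,255,255]' --pt "0 -0.003 0.0017" --pt "0 -0.0029 0.002" --pt "0 -0.0027 0.0022" --pt "0 -0.0026 0.0024" --pt "0 -0.0024 0.0026" --pt "0 -0.0022 0.0027" --spin '[0,0,0,0,0,0]'

```text
clock: 12.43
position: [0.4574, 0.1216, 0.168]
tcp_rot: [[0.988, 0.018, -0.152], [0.151, 0.047, 0.987], [0.025, -0.999, 0.044]]
wrist_force: [4.7, 3.9, -8.3]
grip_width: 0.019
```

```bash
python3 n.py -4 6 1.05
```

```text
t12.43 th39.7 r49.6 X-101.5 Y-29.9 Z168.0 Ft-2.8 Fr8.5 fX5.2 yaw8.7 w19.0 v4.3 tq[ 0.54 -0.5  -0.25]
[[-0.0, -0.0021, 0.0028], [-0.0, -0.0019, 0.003], [-0.0, -0.0016, 0.0031], [-0.0, -0.0014, 0.0032], [-0.0, -0.0012, 0.0033], [-0.0, -0.0009, 0.0034]]
```

apply_moves --jaw '[255,255,255,255,255,255]' --pt "0 -0.002 0.0028" --pt "0 -0.0018 0.003" --pt "0 -0.0015 0.0031" --pt "0 -0.0013 0.0032" --pt "0 -0.0011 0.0033" --pt "0 -0.0008 0.0034" --spin '[0,0,0,0,0,0]'

```text
clock: 12.93
position: [0.4548, 0.139, 0.1776]
tcp_rot: [[0.988, 0.018, -0.15], [0.149, 0.042, 0.988], [0.024, -0.999, 0.039]]
wrist_force: [3.7, -3.5, -4.0]
grip_width: 0.0194
```

```bash
python3 n.py -4 6; python3 ff.py
```

```text
t12.93 th16.5 r49.7 X-101.5 Y-12.3 Z177.6 Ft-4.9 Fr2.7 fX3.1 yaw8.6 w19.4 v5.5 tq[-0.68 -0.38 -0.31]
[[-0.0, -0.0008, 0.0034], [-0.0, -0.0006, 0.0034], [-0.0, -0.0005, 0.0035], [-0.0001, -0.0003, 0.0035], [-0.0001, -0.0001, 0.0035], [-0.0001, 0.0001, 0.0035]]
D 6.068630100255454 A 4.503167957888426 load offset from handle deg -175.80310119396123 resid [ 0.  -0.1  0.3  0.5  0.3 -0.7 -0.2  0.8 -0.4  0.  -0.9  0.4  0.4  0.2
  0.   0.  -0.4  0.1 -0.4]
fixed A -176.32238598166307 6.063540409418133 cov 1.7247643416963072
target handle th deg 356.32238598166305
```

apply_moves --jaw '[255,255,255,255,255,255]' --pt "0 -0.0008 0.0034" --pt "0 -0.0006 0.0034" --pt "0 -0.0004 0.0035" --pt "0 -0.0002 0.0035" --pt "0 0 0.0035" --pt "0 0.0002 0.0035" --spin '[0,0,0,0,0,0]'

```text
clock: 13.43
position: [0.4518, 0.1589, 0.1797]
tcp_rot: [[0.989, 0.018, -0.148], [0.148, 0.035, 0.988], [0.023, -0.999, 0.032]]
wrist_force: [6.2, -6.2, -9.0]
grip_width: 0.0194
```

```bash
python3 n.py -4 6 .9
```

```text
t13.43 th-6.9 r50.1 X-101.7 Y7.8 Z179.7 Ft-5.9 Fr9.8 fX5.2 yaw8.5 w19.4 v5.7 tq[-1.46 -0.84 -0.32]
[[-0.0001, 0.0007, 0.0034], [-0.0001, 0.0009, 0.0034], [-0.0001, 0.0011, 0.0033], [-0.0001, 0.0013, 0.0032], [-0.0001, 0.0015, 0.0032], [-0.0001, 0.0017, 0.0031]]
```

apply_moves --jaw '[255,255,255,255,255,255]' --pt "0 0.0007 0.0034" --pt "0 0.0009 0.0034" --pt "0 0.0011 0.0033" --pt "0 0.0013 0.0032" --pt "0 0.0015 0.0032" --pt "0 0.0017 0.0031" --spin '[0,0,0,0,0,0]'

```text
clock: 13.93
position: [0.4492, 0.1762, 0.1742]
tcp_rot: [[0.989, 0.021, -0.146], [0.145, 0.023, 0.989], [0.024, -1.0, 0.02]]
wrist_force: [2.2, -7.8, 1.2]
grip_width: 0.0192
```

```bash
python3 n.py -4 6 .9;python3 ff.py; python3 n.py 4 6 .8
```

```text
t13.93 th-27.9 r50.2 X-101.7 Y25.3 Z174.2 Ft-7.6 Fr2.7 fX1.0 yaw8.4 w19.2 v4.9 tq[-1.59 -0.14 -0.17]
[[-0.0001, 0.0018, 0.003], [-0.0001, 0.002, 0.0029], [-0.0001, 0.0022, 0.0027], [-0.0001, 0.0023, 0.0026], [-0.0001, 0.0025, 0.0024], [-0.0001, 0.0026, 0.0023]]
D 6.045725061405113 A 4.487003848061934 load offset from handle deg -175.224208184207 resid [-0.  -0.2  0.3  0.4  0.2 -0.7 -0.2  0.7 -0.4  0.  -0.9  0.4  0.5  0.2
  0.   0.  -0.4  0.1 -0.5  0.3  0.2]
fixed A -175.59208183360306 6.032140786598258 cov 1.5775094080727041
target handle th deg 355.59208183360306
t13.93 th-27.9 r50.2 X-101.7 Y25.3 Z174.2 Ft-7.6 Fr2.7 fX1.0 yaw8.4 w19.2 v4.9 tq[-1.59 -0.14 -0.17]
[[-0.0, -0.0016, -0.0031], [-0.0, -0.0014, -0.0032], [-0.0, -0.0012, -0.0033], [-0.0, -0.001, -0.0033], [-0.0, -0.0009, -0.0034], [-0.0, -0.0007, -0.0034]]
```

apply_moves --jaw '[255,255,255,255,255]' --pt "0 -0.0017 -0.0031" --pt "0 -0.0016 -0.0031" --pt "0 -0.0015 -0.0032" --pt "0 -0.0013 -0.0032" --pt "0 -0.0011 -0.0033" --spin '[0,0,0,0,0]'

```text
clock: 14.35
position: [0.4514, 0.1614, 0.1795]
tcp_rot: [[0.989, 0.019, -0.148], [0.148, 0.024, 0.989], [0.022, -1.0, 0.021]]
wrist_force: [7.1, 4.8, -16.8]
grip_width: 0.0196
```

```bash
python3 n.py 4 6 .8
```

```text
t14.35 th-9.8 r50.3 X-101.7 Y10.4 Z179.5 Ft6.5 Fr16.0 fX7.8 yaw8.5 w19.6 v5.2 tq[ 0.62 -1.12 -0.16]
[[-0.0001, -0.0005, -0.0035], [-0.0001, -0.0003, -0.0035], [-0.0001, -0.0001, -0.0035], [-0.0001, 0.0001, -0.0035], [-0.0001, 0.0003, -0.0035], [-0.0001, 0.0004, -0.0035]]
```

apply_moves --jaw '[255,255,255,255,255,255]' --pt "0 0 -0.0035" --pt "0 0 -0.0035" --pt "0 0.0001 -0.0035" --pt "0 0.0003 -0.0035" --pt "0 0.0005 -0.0035" --pt "0 0.0007 -0.0034" --spin '[0,0,0,0,0,0]'

```text
clock: 14.85
position: [0.4538, 0.1455, 0.1791]
tcp_rot: [[0.988, 0.018, -0.153], [0.152, 0.038, 0.988], [0.024, -0.999, 0.035]]
wrist_force: [-0.6, 6.7, 0.8]
grip_width: 0.0195
```

```bash
python3 n.py 4 6 .9
```

```text
t14.85 th8.8 r49.8 X-101.6 Y-5.8 Z179.1 Ft6.8 Fr0.2 fX0.4 yaw8.7 w19.5 v5.2 tq[ 1.33  0.19 -0.18]
[[-0.0001, 0.0005, -0.0035], [-0.0001, 0.0007, -0.0034], [-0.0001, 0.0009, -0.0034], [-0.0001, 0.0011, -0.0033], [-0.0001, 0.0013, -0.0032], [-0.0001, 0.0015, -0.0031]]
```

```bash
python3 ff.py; python3 n.py -3 5 .7
```

```text
D 6.07193221031947 A 4.463917168215755 load offset from handle deg -174.66364001583105 resid [ 0.  -0.2  0.3  0.4  0.2 -0.7 -0.2  0.7 -0.4  0.1 -0.9  0.5  0.5  0.3
  0.1  0.1 -0.4  0.1 -0.5  0.3  0.2  0.8 -0.3]
fixed A -175.03249211751938 6.059430972660417 cov 1.5150910277474374
target handle th deg 355.0324921175194
t14.85 th8.8 r49.8 X-101.6 Y-5.8 Z179.1 Ft6.8 Fr0.2 fX0.4 yaw8.7 w19.5 v5.2 tq[ 1.33  0.19 -0.18]
[[-0.0001, -0.0003, 0.0026], [-0.0001, -0.0002, 0.0026], [-0.0001, -0.0001, 0.0026], [-0.0001, -0.0, 0.0026], [-0.0001, 0.0001, 0.0026]]
```

apply_moves --jaw '[255,255,255,255,255]' --pt "0 -0.0004 0.0026" --pt "0 -0.0003 0.0026" --pt "0 -0.0001 0.0026" --pt "0 0 0.0026" --pt "0 0.0001 0.0026" --spin '[0,0,0,0,0]'

```text
clock: 15.27
position: [0.4521, 0.1569, 0.1799]
tcp_rot: [[0.989, 0.018, -0.15], [0.149, 0.033, 0.988], [0.023, -0.999, 0.03]]
wrist_force: [4.8, -5.9, -8.3]
grip_width: 0.0192
```

```bash
python3 n.py -2 2 .7
```

```text
t15.27 th-4.5 r50.1 X-101.6 Y5.7 Z179.9 Ft-5.9 Fr8.7 fX3.9 yaw8.6 w19.2 v4.4 tq[-1.28 -0.64 -0.31]
[[-0.0002, 0.0003, 0.0017], [-0.0002, 0.0003, 0.0017]]
```

apply_moves --jaw '[255,255,255,255,255,255]' --pt "0 0.0005 0" --pt "0 0 0" --pt "0 0 0" --pt "0 0 0" --pt "0 0 0" --pt "0 0 0" --spin '[0,0,0,0,0,0]'

```text
clock: 15.77
position: [0.4521, 0.1571, 0.1798]
tcp_rot: [[0.989, 0.019, -0.15], [0.149, 0.031, 0.988], [0.023, -0.999, 0.028]]
wrist_force: [2.9, -2.5, -5.0]
grip_width: 0.0191
```

```bash
python3 n.py -2 2 .7; python3 - <<'E'
from w import *
a=imaging.grab_frame("scene")[85:225,225:365];b=imaging.grab_frame("scene")
cv2.imwrite("pics/p5.png",cv2.resize(a,(600,600),interpolation=2));cv2.imwrite("pics/p5f.png",b)
print(readout.get_obs()["joint_vel"].round(2))
E
```

```text
t15.77 th-4.8 r50.0 X-101.6 Y6.0 Z179.8 Ft-2.4 Fr5.3 fX2.5 yaw8.6 w19.1 v0.1 tq[-0.41 -0.39 -0.2 ]
[[-0.0002, 0.0002, 0.0017], [-0.0002, 0.0003, 0.0017]]
[ 0.06  0.07  0.06 -0.   -0.   -0.11]
```

View pics/p5.png

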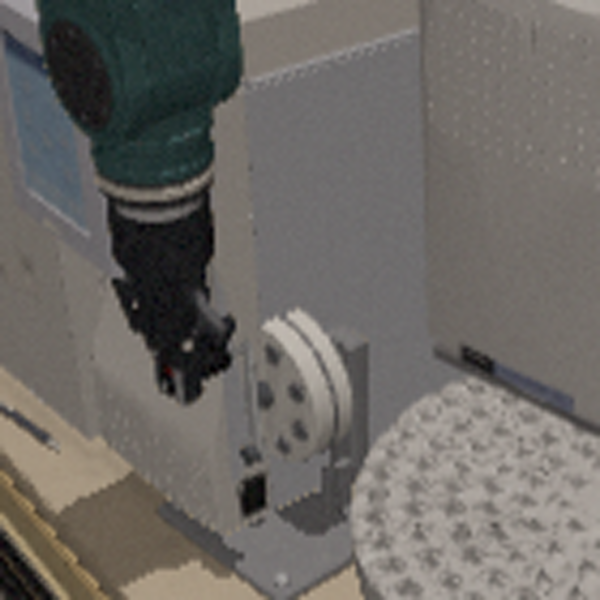

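View pics/p5f.png

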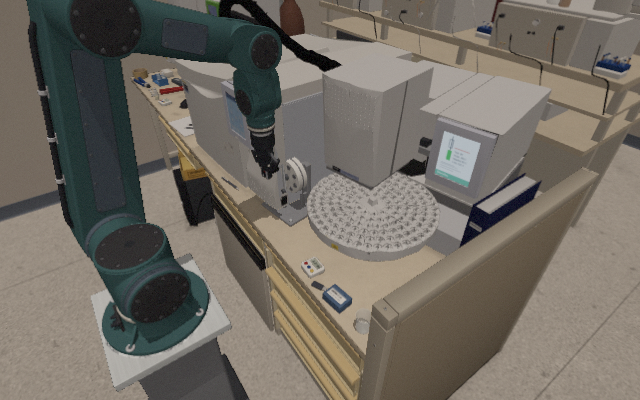

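```bash
python3 -c "
from cell import env
print(env.finish_job())"
```

```text
the job is handed in; nothing more can be done
None
```

I turned the drum a little over one full turn by the crank handle. It is now held still with the heavy side straight down, and the gripper is still closed on the handle.

- **Turning:** The handle started at about 73°. I turned it anticlockwise to about −28° past a full turn, briefly back clockwise to cross-check, then to the final position.
- **Feel of the crank:** It was heaviest at about 10.8 N with the handle on the left, and lightest at about 1.6 N with it on the right. A sine fit over all the readings gave 6.07 N of drag and 4.5 N of unbalance. The expected values are 6 and 4.8 N.
- **Where the load is:** The fit puts it about 175° from the handle, give or take 1.5°. That places the handle at −5° when the load is straight down.
- **Final state:** The handle reads −4.8° and joint speeds are near zero. Grip width is 19 mm, as it was throughout. The clock stood at about 16 s of the 72 s allowed. In the last picture the things on the front bench look untouched; I did not check the bottles behind the tumbler.

Three things did not match cleanly:
- **Gripper tilt:** It picked up about 2° of tilt, which could shift the angle reading by up to about 1°.
- **Clockwise check:** The two clockwise readings differed from the fit by +0.8 N and −0.3 N.
- **Instrument overlap:** In the pictures the instrument on the left overlaps the drum and the arm's path, but I felt no contact there.

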